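# Clear the cartons and open the ware crate's sagging gate bolt

## Task

Clear the two cartons standing in front of the crate's gate by stacking them squarely on the single carton to the right, so that they make one straight column of three. Then take the gate's bolt by its knob, lift it over the bent keeper while you pull it back clear, without wrenching the keeper any further out of shape, swing the sprung gate about a hand's width open (9 to 10 cm at its free edge) and hold it there: finish while still holding the gate or its bolt, with the bolt drawn. Leave the other things on the table where they are.

Things in the scene. Friction and masses are not known exactly. Their poses are not given: they have to be found in the camera images.
- carton_a: closed brown cardboard carton, 90 (its x) x 60 (its y) x 55 mm high, 0.18 to 0.34 kg, one of two that stand some 30 to 60 mm apart in front of the crate's gate (this one nearer the gate's free edge), long side roughly square to the gate; its origin is the centre of its underside
- carton_b: a carton just like carton_a, also in front of the gate, nearer its hinges; the two may be stacked in either order; its origin is the centre of its underside
- carton_base: a carton just like carton_a that stands alone on the table to the right: the foot of the column; its origin is the centre of its underside
- crate: fixed open-topped pine crate with pots in it, 317 mm wide, 272 deep, 150 tall, on the left, gate side facing right and somewhat away from the robot. Origin: on the table below the middle of the gate side; x points into the crate (-x: out through the gate), y along the front towards the gate's hinges, z up. The shut gate's front face is the plane x = 0; it spans y = 107 (hinges) to -108 mm (free edge)
- gate: slatted pine gate, 215 mm wide, 18 thick, from 12 to 145 mm above the table, the bolt on its front. Origin: on the vertical hinge axis (crate x = -4, y = 109 mm) at table height; its axes are the crate's when shut and turn with it; free edge at its y = -217 mm
- gate_hinge (a joint): angle of the gate: 0 shut, up to 1.4 as it swings out of the crate (towards crate -x, clockwise from above); 0.45 puts the free edge 94 mm out. Spring hinges pull it shut (0.3 N m shut, 0.41 N m at 0.45: 2 to 5 N by hand), so it falls shut when let go
- bolt_slide (a joint): draw of the bolt: 0 shot fully into the keeper (starts at 0 to 0.004), 0.045 m drawn fully back towards the hinges (crate +y); clear of the keeper from about 0.025, well clear from 0.035. Rubs with 1.5 N and stays where left. Not lifted, it jams at about 0.006: the mushroomed end of the rod hooks behind the keeper's lip
- bolt_droop (a joint): droop of the whole bolt about the one screw left in its plate (crate y = 74 mm, 122 mm above the table): 0 sagging, rod lying on the keeper's lip; grows when lifted; 0.05 level; stop at 0.10; lowest -0.025 once out of the keeper. The mushroomed end clears the lip from about 0.042. Falls back when let go; lifting takes about 2 N at the knob
- knob (a point): middle of the bolt's steel knob, a cylinder 18 mm across, 28 long, pointing straight out from the gate (crate -x) on a thinner stem; middle 44 mm in front of the gate's face, end 58 mm. Bolt shot and sagging: crate y = -46 mm, 116 mm above the table; level: 6 mm higher; at its upper stop: 12 mm. Moves with bolt and gate. Fingers fit from above on either side of it along crate y
- keeper_bend (a joint): how far the keeper is pulled towards the gate by a bolt that is hauled on while hooked: 0 at rest, springs back, 1 mm for every 8 N; wrenched if it passes 4 mm (over 30 N)
- keeper (a point): top of the keeper's bent-up lip under the rod, on the post beside the gate's free edge, crate y = -120 mm, 107 mm above the table. The rod is 10 mm thick, its mushroomed end 24 mm, so the end hangs 7 mm below the lip's top
- glaze_jar: closed white-capped glaze jar, 56 mm across, 66 mm tall, between the cartons and the far right of the table; a bystander; its origin is the centre of its underside
- beer_bottle: amber glass bottle, 62 mm across, 215 mm tall, far right; a bystander; its origin is the centre of its underside
- sponge: yellow-brown sponge block 100 x 65 x 32 mm, near the robot; a bystander; its origin is the centre of its underside
- clay_mug: dry grey clay mug, 76 mm across, 88 mm tall, handle on one side, near right; a bystander; its origin is the centre of its underside
- clay_slab: grey clay slab 120 x 75 x 24 mm, right; a bystander; its origin is the centre of its underside
- slip_pot: open grey clay pot, 84 mm across, 75 mm tall, right; a bystander; its origin is the centre of its underside
- wood_rib: thin flat wooden potter's rib 105 x 50 x 7 mm, beyond the single carton; a bystander; its origin is the centre of its underside

How it is judged:
On the way, in this order (a step that is already met when the one before it is completed fails the run):
1. the three cartons stand in one square column, let go (((horizontal distance between carton_a and carton_base below 0.012 m and z of carton_a in the frame of carton_base between 0.05 and 0.06 m and angle between the x axis of carton_a and the x axis of carton_base, either way round below 0.14 rad and horizontal distance between carton_b and carton_a below 0.012 m and z of carton_b in the frame of carton_a between 0.05 and 0.06 m and angle between the x axis of carton_b and the x axis of carton_a, either way round below 0.14 rad) or (horizontal distance between carton_b and carton_base below 0.012 m and z of carton_b in the frame of carton_base between 0.05 and 0.06 m and angle between the x axis of carton_b and the x axis of carton_base, either way round below 0.14 rad and horizontal distance between carton_a and carton_b below 0.012 m and z of carton_a in the frame of carton_b between 0.05 and 0.06 m and angle between the x axis of carton_a and the x axis of carton_b, either way round below 0.14 rad)) and height (world z) of carton_base below 0.006 m and angle between each of carton_a, carton_b, carton_base's own z axis and vertical below 0.08 rad and linear speed of each of carton_a, carton_b, carton_base below 0.03 m/s and contact force between the fingers and carton_a below 0.05 N and contact force between the fingers and carton_b below 0.05 N and contact force between the fingers and carton_base below 0.05 N), for 0.3 s.
2. the bolt is lifted over the keeper's lip and drawn clear of the keeper (value of joint bolt_slide above 0.027 m), for 0.1 s.
At the end, for the whole second after the job is handed in: Gate held still at 0.30 to 0.62 rad (free edge 6 to 13 cm out) by the fingers on gate or bolt (over 0.5 N), nothing else touching it; bolt drawn over 25 mm; three cartons in one column, either order, each within 12 mm and 0.14 rad of the one below, upright, at rest, not touched (all of step 1 and value of joint gate_hinge between 0.3 and 0.62 rad and velocity of joint gate_hinge between -0.05 and 0.05 rad/s and value of joint bolt_slide above 0.025 m and contact force between the fingers and gate above 0.5 N and contact force between gate and carton_a below 0.05 N and contact force between gate and carton_b below 0.05 N and contact force between gate and carton_base below 0.05 N and contact force between gate and glaze_jar below 0.05 N and contact force between gate and beer_bottle below 0.05 N and contact force between gate and sponge below 0.05 N and contact force between gate and clay_mug below 0.05 N and contact force between gate and clay_slab below 0.05 N and contact force between gate and slip_pot below 0.05 N and contact force between gate and wood_rib below 0.05 N); the arm keeps its last pose, push and grip.
It fails at once if the keeper is wrenched by hauling on the hooked bolt (value of joint keeper_bend above 0.004 m).
It fails at once if a bystander is moved by more than 30 mm (distance of any of glaze_jar, beer_bottle, sponge, clay_mug, clay_slab, slip_pot, wood_rib from where it was at the start of the episode above 0.03 m).
It fails at once if a bystander is tipped (angle between any of glaze_jar, beer_bottle, sponge, clay_mug, clay_slab, slip_pot, wood_rib's own z axis and vertical above 0.3 rad).
It also fails if it takes over 67 s, if anything falls off the work surface, if the arm or the gripper's body presses on something with over 40 N, if the wrist force passes 120 N, or if a joint passes its speed limit or range.

## Robot

A 6-joint arm with a two-finger parallel gripper is mounted at the origin on the work surface. World frame = base frame: x ahead of the robot, y to its left, z up, the work surface at z = 0. Lengths are in m, angles in rad, forces in N, time in s.
With the tool pointing down it reaches from about 0.25 to 0.725 m from the base axis. Payload 4 kg.
Tool frame: the origin (TCP) lies on the centre line of the jaws, within the pads' length; the fingertips stand 17 mm ahead of it and the grasp point (between the pads) lies 2 mm behind it; z points along the fingers, y is the line along which they close (so a half turn about z gives the same grasp; the last joint's range is limited). The gripper opens to 85 mm and grips with 20 to 120 N. Pads are 22 mm wide; open, the fingers measure 114 mm over their backs; the gripper's body (76 mm by 85 mm) begins 54 mm behind the grasp point. The pads swing forward as they close: fully open they stand 13 mm farther back than shut.
Start: joints at [-1.286, 0.241, 0.005, 1.335, 0, 1.571], TCP at [0.14, -0.48, 0.248] pointing down, gripper open.
Joint ranges: [-2.72, 2.72], [-1.05, 1.87], [-1.09, 1.28], [-1.99, 2.15], [-1.42, 1.44], [-3.14, 3.14]. Speed limits (rad/s): [2.79, 2.79, 3.14, 3.14, 3.14, 3.14].

## Interface

Orientations are given as a unit quaternion [x, y, z, w].
In Python, from workcell import bot, camera, get_calibration gives the robot as it stands.
- The arm moves only by the tool apply_moves, never from a script. Its argument "steps" is a list of rows, each a list of 3 entries, a list of its own where there are three numbers: the shift along the tool's x, y, z as a fraction of full scale, then the turn, a rotation vector about the tool's x, y, z as a fraction of full scale, then the opening, from 0 (shut) to 1 (fully open). A call has exactly 8 rows; each row shifts and turns the commanded pose from where the row before left it, along the tool's axes as they then stand; what a row does not reach is not made up. Full scale, the value 1, is 20 cm for a shift and pi rad for a turn. A row lasts 1/12 s, in which the tool goes at most 41.7 mm and 7.16 degrees, less where a joint would pass 70% of its speed; a pose out of reach is approached as far as the arm can. A call with a number of a shift or a turn outside -1 to 1 is refused whole. A call with a gripper value outside its range is refused whole. The fingers move at their own pace and stop on an object; the grip force is fixed at half the most. Time passes only in rows, so rows that do not move let the fingers close, or fill a call up. It gives the time, the measured TCP pose, the force, the opening and the grip force at its end, in the units of the state.
- bot.get_obs(): the state, without advancing time (a new reading comes with each control period).
- camera(name): name is "side" or "top"; returns (picture, depth): 400x640x3 uint8, red, green, blue; 400x640 float32, m along the optical axis (not along the pixel's ray), 0 where there is no reading.
- get_calibration(name): a dict with "fov_y" (degrees; the focal length in pixels is half the picture's height over the tangent of half this angle, whatever the lens; pixels are square), "cx", "cy" (the principal point, pixels), "rvec" (rotation vector, rad) and "tvec" (3), from world to camera coordinates, as OpenCV has them. Camera axes: x right, y down, z forward; pixel columns grow to the right and rows downward; lengths in m; the calibration is good to about 2 mm. A picture is of the moment at which its call begins. get_calibration takes no time and is no camera call.
- bot.job_done(): hands the job in; it is judged then, once.
The state is a dict: "clock": time; "joint_pos": joint angles; "joint_vel": joint speeds; "tau": joint torques, N m; "eef_pos": TCP position; "tool_rot": TCP orientation; "ft_force": force on the tool from outside, world axes, zero at the start; "ft_torque": the same for the moment, N m; "grip_width": finger opening in m; "grasp_force": force on a finger pad.
Only numpy, scipy, OpenCV 4.12 (cv2) and the standard library are available. Lean on these libraries where they do the work, as an engineer would, in place of code of your own. Each camera call takes 0.05 s, during which the arm holds its last target. There are 200 camera calls.

## Working session

There is one attempt and no reset: what is moved stays moved. The work goes in short steps, Python scripts to look and compute and a tool call to move; the robot and the scene stay as the last step left them, time stands still between calls to the robot, and variables do not carry over. Pictures are saved under pics/ and viewed, at most 10 in all, crops included, and the job is handed in when it is done.

Besides the shell and the picture viewer there is one more tool, called after ">>>" as name(argument=value, ...) on one line, values as JSON. apply_moves: Moves the arm, as the interface text tells. Its arguments: {"type":"object","properties":{"steps":{"type":"array"}},"required":["steps"]}

```bash
mkdir -p pics; ls; cat > h.py <<'E'
import numpy as np, cv2
from workcell import bot, camera, get_calibration
def cal(n):
    c=get_calibration(n); f=200/np.tan(np.radians(c["fov_y"])/2)
    R=cv2.Rodrigues(np.array(c["rvec"],float))[0]; t=np.array(c["tvec"],float)
    return f,c["cx"],c["cy"],R,t
def cloud(n,d):
    f,cx,cy,R,t=cal(n); v,u=np.mgrid[0:400,0:640]
    P=np.stack([(u-cx)/f*d,(v-cy)/f*d,d],-1)
    W=(P-t)@R; W[d<=0]=np.nan
    return W
def ray(n,u,v,z):
    f,cx,cy,R,t=cal(n); o=-R.T@t; r=R.T@np.array([(u-cx)/f,(v-cy)/f,1]); return o+r*(z-o[2])/r[2]
def save(n,name):
    p,d=camera(n); cv2.imwrite(f"pics/{name}.png",p[:,:,::-1]); np.savez(f"{name}.npz",p=p,d=d); return p,d
E
python3 - <<'E'
from h import *
for n in("top","side"):
    save(n,n+"0"); f,cx,cy,R,t=cal(n); print(n,f,-R.T@t,R[2])
o=bot.get_obs(); print(o)
E
```

```text
pics
top 400.3418215141816 [ 0.42630384 -0.11805848  1.13001545] [ 0.10600966  0.02691225 -0.99400085]
side 490.5469991515131 [0.24629216 0.8041095  0.89526235] [ 0.23183403 -0.72869142 -0.6444081 ]
{'clock': 0.1, 'joint_pos': array([-1.28601698e+00,  2.41338656e-01,  3.87062331e-03,  1.33520305e+00,
       -1.33242111e-05,  1.57080487e+00]), 'joint_vel': array([-0.00177569, -0.00252917,  0.00308437, -0.00052614,  0.00106632,
       -0.00018339]), 'tau': array([-5.33090733e-04, -3.73137403e+01,  2.53010845e+01,  1.08227527e-02,
       -6.04283923e-05, -6.31805605e-06]), 'eef_pos': array([ 0.14032045, -0.47935483,  0.2475059 ]), 'tool_rot': array([ 9.89879877e-01,  1.41904722e-01, -1.39620716e-04, -9.26943313e-04]), 'ft_force': array([-0.186603  ,  0.37281478,  0.01472215]), 'ft_torque': array([0.04320693, 0.01872278, 0.00946418]), 'grasp_force': 0.0, 'grip_width': 0.08517424008558266}
```

View pics/top0.png

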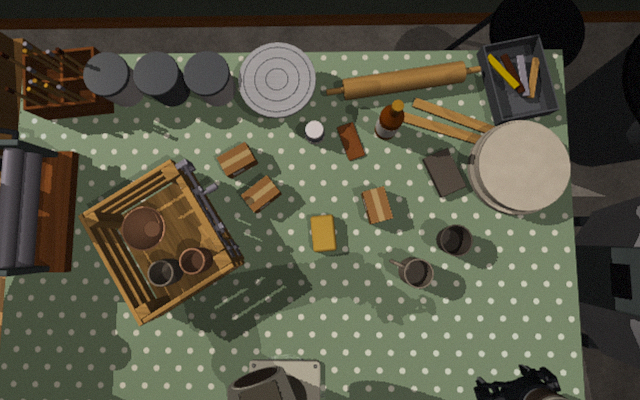

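View pics/side0.png

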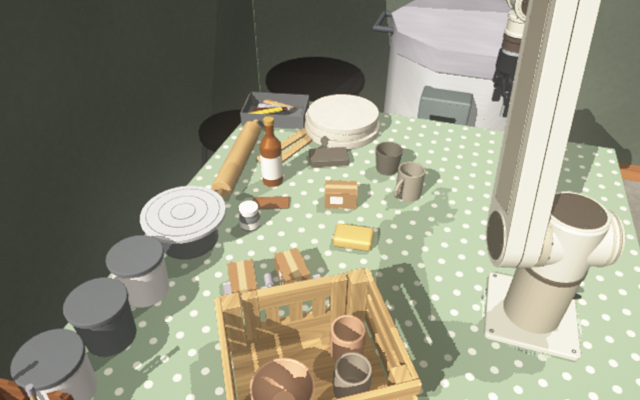

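The top view shows the loose cartons at (238,160) and (260,193), the base carton at (377,205), and the crate's gate side running from (187,162) at the free edge to (240,262) at the hinges. The side view shows the cartons at (241,277) and (292,266), and the base at (341,194).

```bash
cat >> h.py <<'E'
def boxes(n,d,seeds,z0,z1):
    W=cloud(n,d); m=((W[...,2]>z0)&(W[...,2]<z1)).astype(np.uint8)
    k,l=cv2.connectedComponents(m,connectivity=4)
    for s in seeds:
        w=l[s[1]-3:s[1]+4,s[0]-3:s[0]+4]; i=np.bincount(w[w>0]).argmax() if (w>0).any() else 0
        if not i: print(s,"none",W[s[1],s[0]]); continue
        q=W[l==i]; r=cv2.minAreaRect((q[:,:2]*1000).astype(np.float32)); 
        c=cv2.boxPoints(r); e=c[1]-c[0],c[2]-c[1]; L=max(e,key=np.linalg.norm)
        print(s,len(q),"centre",np.round(r[0],1),"size",np.round(r[1],1),"longdir deg",round(np.degrees(np.arctan2(L[1],L[0]))%180,1),"z",round(np.median(q[:,2]),4))
E
python3 - <<'E'
from h import *
d=np.load("top0.npz")["d"]; 
boxes("top",d,[(238,160),(260,193),(377,205)],0.045,0.065)
boxes("top",d,[(323,233),(315,130),(350,142),(390,118),(445,172),(454,240),(415,272)],0.006,0.25)
W=cloud("top",d)
# crate top frame
m=(W[...,2]>0.13)&(W[...,2]<0.165); m[:,:80]=0;m[:, 260:]=0;m[:150]=0;m[330:]=0
k,l,st,ce=cv2.connectedComponentsWithStats(m.astype(np.uint8))
for i in range(1,k):
    if st[i,4]>30:
        q=W[l==i]; r=cv2.minAreaRect((q[:,:2]*1000).astype(np.float32)); print(st[i],np.round(cv2.boxPoints(r)).tolist(),r[1],np.median(q[:,2]))
p=np.load("top0.npz")["p"]; c=p[140:290,160:290][:,:,::-1]; cv2.imwrite("pics/crop.png",cv2.resize(c,None,fx=5,fy=4.0,interpolation=2)[:600,:650])
for v in range(160,270,6):
    print(v,[int(x*1000) for x in W[v,176:250:4,2]])
E
```

```text
(238, 160) 728 centre [643.1 136.3] size [61.4 90.5] longdir deg 120.7 z 0.0544
(260, 193) 742 centre [547.   66.9] size [60.7 90.1] longdir deg 128.3 z 0.0545
(377, 205) 759 centre [ 516.8 -250.2] size [90.1 60.2] longdir deg 15.2 z 0.0548
(323, 233) 852 centre [ 442.  -105.7] size [105.3  68.1] longdir deg 4.9 z 0.031
(315, 130) 381 centre [718.8 -80.3] size [53.1 52.3] longdir deg 52.6 z 0.0642
(350, 142) 142 centre [ 683.6 -191. ] size [62.4 44. ] longdir deg 17.1 z 0.0079
(390, 118) 16063 centre [ 697.6 -456.5] size [483.2 615.3] longdir deg 102.0 z 0.0576
(445, 172) 1221 centre [ 610.2 -441.2] size [119.7  77.2] longdir deg 24.3 z 0.0235
(454, 240) 5 centre [ 420.2 -462.8] size [2.4 8.9] longdir deg 115.9 z 0.007
(415, 272) 7 centre [ 335.9 -347.2] size [5.7 5.5] longdir deg 88.2 z 0.0063
[  80  158  155  168 3870] [[212.0, 340.0], [373.0, 84.0], [643.0, 254.0], [482.0, 510.0]] (318.5735168457031, 302.9565124511719) 0.14634272069596427
160 [-2, 0, 146, 118, -4, 0, -3, 0, 0, -1, -2, 53, 54, 52, 58, 56, 54, 53, 53]
166 [147, 146, 111, 103, 104, -5, 1, 0, 0, 0, -1, -2, 53, 54, 56,
[... 155 characters left out ...]
 -1, 0, 0, 2]
184 [9, 145, 145, 127, 92, 119, 0, 0, 2, 120, 110, 0, 3, -1, 1, -1, 1, 0, -2]
190 [12, 12, 140, 147, 125, 126, 127, 116, 126, 122, 0, -3, -2, 2, -2, 1, 0, 1, 54]
196 [11, 12, 13, 146, 147, 129, 120, 118, 0, 2, -3, 5, -6, 0, -2, -3, 2, 49, 54]
202 [10, 11, 10, 12, 143, 142, 125, 119, 28, 0, -2, -2, -2, 1, -1, -1, -2, 1, 54]
208 [8, 10, 11, 13, 145, 145, 144, 119, 119, 28, -2, 0, 0, 0, 2, 0, -1, -1, 1]
214 [11, 11, 14, 12, 14, 146, 147, 148, 114, 120, 18, 2, 0, -3, 0, 0, -2, 1, -3]
220 [9, 13, 12, 12, 10, 12, 144, 144, 138, 115, 123, 13, -1, 0, 0, -1, 0, -1, 3]Traceback (most recent call last):
  File "<stdin>", line 14, in <module>
ValueError: cannot convert float NaN to integer
```

View pics/crop.png

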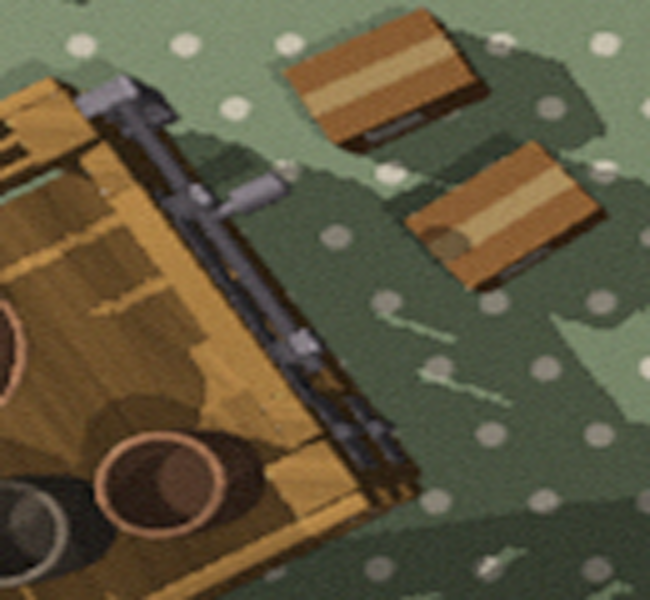

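The crop shows the bolt rod running from the keeper at about (185,163) to the hinge end at about (234,238) in full-image pixels. The knob is at about (211,189). Carton sizes and heights match the given values, so I'm moving to carton B now.

>>> apply_moves(steps=[[[0, 0, 0], [0, 0, 0.0378], 1], [[0, 0, 0], [0, 0, 0.0378], 1], [[0, 0, 0], [0, 0, 0.0378], 1], [[0, 0, 0], [0, 0, 0.0378], 1], [[0, 0, 0], [0, 0, 0.0378], 1], [[0, 0, 0], [0, 0, 0.0378], 1], [[0, 0, 0], [0, 0, 0.0378], 1], [[0, 0, 0], [0, 0, 0.0378], 1]])

```text
clock: 0.77
eef_pos: [0.1404, -0.4795, 0.2478]
tool_rot: [0.944, -0.329, -0.0, -0.001]
ft_force: [-1.1, -0.2, 0.4]
grip_width: 0.0854
grasp_force: 0.0
```

>>> apply_moves(steps=[[[0, 0, 0], [0, 0, 0.0378], 1], [[0, 0, 0], [0, 0, 0.0378], 1], [[-0.049, -0.183, 0], [0, 0, 0], 1], [[-0.049, -0.183, 0], [0, 0, 0], 1], [[-0.049, -0.183, 0], [0, 0, 0], 1], [[-0.049, -0.183, 0], [0, 0, 0], 1], [[-0.049, -0.183, 0], [0, 0, 0], 1], [[-0.049, -0.183, 0], [0, 0, 0], 1]])

```text
clock: 1.43
eef_pos: [0.2631, -0.3071, 0.248]
tool_rot: [0.906, -0.423, 0.003, -0.008]
ft_force: [-0.0, 0.4, 0.1]
grip_width: 0.0854
grasp_force: 0.0
```

>>> apply_moves(steps=[[[-0.049, -0.183, 0], [0, 0, 0], 1], [[-0.049, -0.183, 0], [0, 0, 0], 1], [[-0.049, -0.183, 0], [0, 0, 0], 1], [[-0.049, -0.183, 0], [0, 0, 0], 1], [[-0.049, -0.183, 0], [0, 0, 0], 1], [[-0.049, -0.183, 0], [0, 0, 0], 1], [[-0.049, -0.183, 0], [0, 0, 0], 1], [[-0.049, -0.183, 0], [0, 0, 0], 1]])

```text
clock: 2.1
eef_pos: [0.2877, -0.1796, 0.2716]
tool_rot: [0.937, -0.339, 0.027, -0.076]
ft_force: [-0.0, 0.5, 0.8]
grip_width: 0.0853
grasp_force: 0.0
```

>>> apply_moves(steps=[[[-0.049, -0.183, 0], [0, 0, 0], 1], [[-0.049, -0.183, 0], [0, 0, 0], 1], [[-0.049, -0.183, 0], [0, 0, 0], 1], [[-0.049, -0.183, 0], [0, 0, 0], 1], [[0, 0, 0.18], [0, 0, 0], 1], [[0, 0, 0.18], [0, 0, 0], 1], [[0, 0, 0.18], [0, 0, 0], 1], [[0, 0, 0.18], [0, 0, 0], 1]])

```text
clock: 2.77
eef_pos: [0.2943, -0.1106, 0.1582]
tool_rot: [0.949, -0.288, 0.037, -0.121]
ft_force: [0.7, -0.4, -0.1]
grip_width: 0.0854
grasp_force: 0.0
```

```bash
cat >> h.py <<'E'
def st(tx=None,ty=None,tz=None,yaw=None):
    o=bot.get_obs(); from scipy.spatial.transform import Rotation as Rn
    R=Rn.from_quat(o["tool_rot"]).as_matrix(); p=o["eef_pos"]; psi=np.degrees(np.arctan2(R[1,0],R[0,0]))
    print("t",round(o["clock"],2),"p",np.round(p*1000,1),"psi",round(psi,1),"zax",np.round(R[:,2],3),"F",np.round(o["ft_force"],1),"w",round(o["grip_width"]*1000,1),"g",round(o["grasp_force"],1),"j",np.round(o["joint_pos"],2))
    if tx is not None:
        y=psi if yaw is None else yaw; a=np.radians(y); d=np.array([tx,ty,tz])/1000-p
        X=np.array([np.cos(a),np.sin(a),0]);Y=np.array([np.sin(a),-np.cos(a),0])
        print("turn about z",round((psi-y)/180,4),"then shift",np.round(np.array([d@X,d@Y,-d[2]])/0.2,4))
E
python3 -c "
from h import *
st(547,66.9,30,-51.7)
print(ray('top',211.6,188.7,0.125))"
```

```text
t 2.77 p [ 294.3 -110.6  158.2] psi -33.7 zax [ 0.139  0.208 -0.968] F [ 0.7 -0.4 -0.1] w 85.4 g 0.0 j [-0.59 -0.07 -0.61  1.03  0.25  3.14]
turn about z 0.0998 then shift [ 0.0865 -1.5416  0.6412]
[0.54937495 0.17750785 0.125     ]
```

```bash
cat >> h.py <<'E'
def tilt():
    from scipy.spatial.transform import Rotation as Rn
    R=Rn.from_quat(bot.get_obs()["tool_rot"]).as_matrix(); d=R.T@[0,0,-1.]; c=np.cross([0,0,1.],d); s=np.linalg.norm(c)
    v=c/s*np.arctan2(s,d[2]) if s>1e-6 else c
    print("tilt fix",np.round(v/np.pi,4)); R2=R@Rn.from_rotvec(v).as_matrix(); print("psi after",round(np.degrees(np.arctan2(R2[1,0],R2[0,0])),1))
E
python3 -c "
from h import *
tilt()"
```

```text
tilt fix [-0.0806 -0.0001  0.    ]
psi after -33.7
```

>>> apply_moves(steps=[[[0, 0, 0], [0, 0, -0.038], 1], [[0, 0, 0], [0, 0, -0.038], 1], [[0, 0, 0], [-0.0261, -0.0064, 0], 1], [[0, 0, 0], [-0.0261, -0.0064, 0], 1], [[0, 0, 0], [-0.0261, -0.0064, 0], 1], [[0, 0, -0.1], [0, 0, -0.038], 1], [[0, 0, -0.1], [0, 0, -0.038], 1], [[0, 0, -0.1], [0, 0, -0.038], 1]])

```text
clock: 3.43
eef_pos: [0.294, -0.11, 0.2197]
tool_rot: [1.0, 0.008, -0.002, -0.001]
ft_force: [0.4, 0.8, 0.1]
grip_width: 0.0856
grasp_force: 0.0
```

>>> apply_moves(steps=[[[0, 0, 0], [0, 0, -0.038], 1], [[0, 0, 0], [0, 0, -0.038], 1], [[0, 0, 0], [0, 0, -0.038], 1], [[0, 0, 0], [0, 0, -0.038], 1], [[0, 0, 0], [0, 0, -0.038], 1], [[0, 0, 0], [0, 0, -0.038], 1], [[0, 0, 0], [0, 0, -0.038], 1], [[0, 0, 0], [0, 0, -0.038], 1]])

```text
clock: 4.1
eef_pos: [0.2941, -0.1106, 0.2192]
tool_rot: [0.885, 0.466, -0.001, -0.001]
ft_force: [0.3, 0.2, -0.6]
grip_width: 0.0854
grasp_force: 0.0
```

```bash
python3 -c "
from h import *
tilt();st(547,66.9,90,128.3)"
```

```text
tilt fix [-0.0008  0.0001  0.    ]
psi after 55.5
t 4.1 p [ 294.1 -110.6  219.2] psi 55.5 zax [-0.002  0.001 -1.   ] F [ 0.3  0.2 -0.6] w 85.4 g 0.0 j [-0.36 -0.11 -0.46  1.23  0.    1.81]
turn about z -0.4044 then shift [-0.087   1.5423  0.6459]
```

>>> apply_moves(steps=[[[0, 0, 0], [0, 0, -0.0368], 1], [[0, 0, 0], [0, 0, -0.0368], 1], [[0, 0, 0], [0, 0, -0.0368], 1], [[0, 0, 0], [0, 0, -0.0368], 1], [[0, 0, 0], [0, 0, -0.0368], 1], [[0, 0, 0], [0, 0, -0.0368], 1], [[0, 0, 0], [0, 0, -0.0368], 1], [[0, 0, 0], [0, 0, -0.0368], 1]])

```text
clock: 4.77
eef_pos: [0.2941, -0.1106, 0.2192]
tool_rot: [0.584, 0.812, -0.0, -0.001]
ft_force: [0.3, -0.5, -0.5]
grip_width: 0.0854
grasp_force: 0.0
```

>>> apply_moves(steps=[[[0, 0, 0], [0, 0, -0.0368], 1], [[0, 0, 0], [0, 0, -0.0368], 1], [[0, 0, 0], [0, 0, -0.0364], 1], [[-0.0097, 0.1714, 0], [0, 0, 0], 1], [[-0.0097, 0.1714, 0], [0, 0, 0], 1], [[-0.0097, 0.1714, 0], [0, 0, 0], 1], [[-0.0097, 0.1714, 0], [0, 0, 0], 1], [[-0.0097, 0.1714, 0], [0, 0, 0], 1]])

```text
clock: 5.43
eef_pos: [0.4364, -0.0117, 0.2189]
tool_rot: [0.439, 0.899, 0.0, -0.001]
ft_force: [-0.1, -1.5, 1.0]
grip_width: 0.0852
grasp_force: 0.0
```

>>> apply_moves(steps=[[[-0.0097, 0.1714, 0], [0, 0, 0], 1], [[-0.0097, 0.1714, 0], [0, 0, 0], 1], [[-0.0097, 0.1714, 0], [0, 0, 0], 1], [[-0.0097, 0.1714, 0], [0, 0, 0], 1], [[0, 0, 0.16], [0, 0, 0], 1], [[0, 0, 0.16], [0, 0, 0], 1], [[0, 0, 0.16], [0, 0, 0], 1], [[0, 0, 0.16], [0, 0, 0], 1]])

```text
clock: 6.1
eef_pos: [0.5479, 0.0657, 0.0891]
tool_rot: [0.438, 0.899, 0.0, -0.001]
ft_force: [0.3, 0.1, -0.7]
grip_width: 0.0853
grasp_force: 0.0
```

```bash
python3 -c "
from h import *
tilt();st(547,66.9,30,128.3)"
```

```text
tilt fix [-0.0003 -0.0009  0.    ]
psi after 128.0
t 6.1 p [547.9  65.7  89.1] psi 128.0 zax [-0.003  0.002 -1.   ] F [ 0.3  0.1 -0.7] w 85.3 g 0.0 j [ 0.12  0.46 -0.11  1.    0.    1.03]
turn about z -0.0017 then shift [ 0.0075 -0.      0.2957]
```

>>> apply_moves(steps=[[[0.007, 0, 0.12], [0, 0, 0], 1], [[0, 0, 0.12], [0, 0, 0], 1], [[0, 0, 0.055], [0, 0, 0], 1], [[0, 0, 0], [0, 0, 0], 0], [[0, 0, 0], [0, 0, 0], 0], [[0, 0, 0], [0, 0, 0], 0], [[0, 0, 0], [0, 0, 0], 0], [[0, 0, 0], [0, 0, 0], 0]])

```text
clock: 6.77
eef_pos: [0.5477, 0.0659, 0.0323]
tool_rot: [0.439, 0.898, 0.0, -0.001]
ft_force: [0.2, -0.2, -3.4]
grip_width: 0.0593
grasp_force: 66.1
```

```bash
python3 -c "
from h import *
st(516.8,-250.2,86,15.2)"
```

```text
t 6.77 p [547.7  65.9  32.3] psi 127.9 zax [-0.001  0.001 -1.   ] F [ 0.2 -0.2 -3.4] w 59.3 g 66.1 j [ 0.12  0.53 -0.18  0.87  0.    1.03]
turn about z 0.6261 then shift [-0.5633  1.4845 -0.2686]
```

>>> apply_moves(steps=[[[0, 0, -0.1], [0, 0, 0], 0], [[0, 0, -0.17], [0, 0, 0], 0], [[0, 0, -0.17], [0, 0, 0], 0], [[0, 0, -0.16], [0, 0, 0], 0], [[-0.128, -0.1214, 0], [0, 0, 0], 0], [[-0.128, -0.1214, 0], [0, 0, 0], 0], [[-0.128, -0.1214, 0], [0, 0, 0], 0], [[-0.128, -0.1214, 0], [0, 0, 0], 0]])

```text
clock: 7.43
eef_pos: [0.5332, -0.0759, 0.152]
tool_rot: [0.439, 0.899, -0.0, -0.001]
ft_force: [0.9, -0.5, -3.7]
grip_width: 0.0592
grasp_force: 66.6
```

>>> apply_moves(steps=[[[-0.128, -0.1214, 0], [0, 0, 0], 0], [[-0.128, -0.1214, 0], [0, 0, 0], 0], [[-0.128, -0.1214, 0], [0, 0, 0], 0], [[-0.128, -0.1214, 0], [0, 0, 0], 0], [[-0.128, -0.1214, 0], [0, 0, 0], 0], [[0, 0, 0], [0, 0, 0.0368], 0], [[0, 0, 0], [0, 0, 0.0368], 0], [[0, 0, 0], [0, 0, 0.0368], 0]])

```text
clock: 8.1
eef_pos: [0.5158, -0.2516, 0.1512]
tool_rot: [0.591, 0.807, -0.001, -0.001]
ft_force: [-0.3, -1.3, -2.4]
grip_width: 0.0593
grasp_force: 66.5
```

>>> apply_moves(steps=[[[0, 0, 0], [0, 0, 0.0368], 0], [[0, 0, 0], [0, 0, 0.0368], 0], [[0, 0, 0], [0, 0, 0.0368], 0], [[0, 0, 0], [0, 0, 0.0368], 0], [[0, 0, 0], [0, 0, 0.0368], 0], [[0, 0, 0], [0, 0, 0.0368], 0], [[0, 0, 0], [0, 0, 0.0368], 0], [[0, 0, 0], [0, 0, 0.0368], 0]])

```text
clock: 8.77
eef_pos: [0.5161, -0.2504, 0.1514]
tool_rot: [0.888, 0.459, -0.001, -0.001]
ft_force: [0.4, -0.0, -2.3]
grip_width: 0.0593
grasp_force: 66.5
```

>>> apply_moves(steps=[[[0, 0, 0], [0, 0, 0.0368], 0], [[0, 0, 0], [0, 0, 0.0368], 0], [[0, 0, 0], [0, 0, 0.0368], 0], [[0, 0, 0], [0, 0, 0.0368], 0], [[0, 0, 0], [0, 0, 0.0368], 0], [[0, 0, 0], [0, 0, 0.0368], 0], [[0, 0, 0.1], [0, 0, 0], 0], [[0, 0, 0], [0, 0, 0], 0]])

```text
clock: 9.43
eef_pos: [0.5145, -0.2496, 0.1287]
tool_rot: [0.991, 0.133, -0.003, -0.002]
ft_force: [-1.5, 1.4, -3.4]
grip_width: 0.0593
grasp_force: 66.2
```

```bash
python3 -c "
from h import *
tilt();st(516.8,-250.2,88.5,15.2)"
```

```text
tilt fix [-0.0013  0.0019  0.    ]
psi after 15.3
t 9.43 p [ 514.5 -249.6  128.7] psi 15.3 zax [-0.007  0.002 -1.   ] F [-1.5  1.4 -3.4] w 59.3 g 66.2 j [-0.45  0.46  0.    1.12 -0.    2.42]
turn about z 0.0005 then shift [0.0102 0.0059 0.201 ]
```

>>> apply_moves(steps=[[[0.01, 0.006, 0.09], [0, 0, 0], 0], [[0, 0, 0.08], [0, 0, 0], 0], [[0, 0, 0.034], [0, 0, 0], 0], [[0, 0, 0], [0, 0, 0], 0], [[0, 0, 0], [0, 0, 0], 1], [[0, 0, 0], [0, 0, 0], 1], [[0, 0, 0], [0, 0, 0], 1], [[0, 0, 0], [0, 0, 0], 1]])

```text
clock: 10.1
eef_pos: [0.5193, -0.2515, 0.0916]
tool_rot: [0.991, 0.133, -0.0, 0.0]
ft_force: [0.6, 0.3, 0.3]
grip_width: 0.0854
grasp_force: 0.0
```

>>> apply_moves(steps=[[[0, 0, 0], [0, 0, 0], 1], [[0, 0, -0.08], [0, 0, 0], 1], [[0, 0, -0.15], [0, 0, 0], 1], [[0, 0, -0.15], [0, 0, 0], 1], [[0, 0, -0.18], [0, 0, 0], 1], [[0, 0, -0.04], [0, 0, 0], 1], [[0, 0, 0], [0, 0, 0], 1], [[0, 0, 0], [0, 0, 0], 1]])

```text
clock: 10.77
eef_pos: [0.5189, -0.2511, 0.2105]
tool_rot: [0.991, 0.133, -0.001, -0.0]
ft_force: [-0.7, 0.1, -1.0]
grip_width: 0.0854
grasp_force: 0.0
```

```bash
python3 -c "
from h import *
tilt();st(643.1,136.3,80,120.7)"
```

```text
tilt fix [-0.0001  0.0005  0.    ]
psi after 15.3
t 10.77 p [ 518.9 -251.1  210.5] psi 15.3 zax [-0.002 -0.    -1.   ] F [-0.7  0.1 -1. ] w 85.4 g 0.0 j [-0.45  0.41  0.15  1.31 -0.    2.42]
turn about z -0.5856 then shift [1.3487 1.523  0.6524]
```

>>> apply_moves(steps=[[[0, 0, 0], [0, 0, -0.0366], 1], [[0, 0, 0], [0, 0, -0.0366], 1], [[0, 0, 0], [0, 0, -0.0366], 1], [[0, 0, 0], [0, 0, -0.0366], 1], [[0, 0, 0], [0, 0, -0.0366], 1], [[0, 0, 0], [0, 0, -0.0366], 1], [[0, 0, 0], [0, 0, -0.0366], 1], [[0, 0, 0], [0, 0, -0.0366], 1]])

```text
clock: 11.43
eef_pos: [0.5173, -0.2504, 0.2073]
tool_rot: [0.827, 0.562, -0.002, -0.003]
ft_force: [-0.3, -0.9, -0.1]
grip_width: 0.0857
grasp_force: 0.0
```

>>> apply_moves(steps=[[[0, 0, 0], [0, 0, -0.0366], 1], [[0, 0, 0], [0, 0, -0.0366], 1], [[0, 0, 0], [0, 0, -0.0366], 1], [[0, 0, 0], [0, 0, -0.0366], 1], [[0, 0, 0], [0, 0, -0.0366], 1], [[0, 0, 0], [0, 0, -0.0366], 1], [[0, 0, 0], [0, 0, -0.0366], 1], [[0, 0, 0], [0, 0, -0.0366], 1]])

```text
clock: 12.1
eef_pos: [0.5174, -0.2504, 0.2073]
tool_rot: [0.492, 0.87, -0.001, -0.004]
ft_force: [0.4, -0.3, 0.3]
grip_width: 0.086
grasp_force: 0.0
```

>>> apply_moves(steps=[[[0.1226, 0.1385, 0], [0, 0, 0], 1], [[0.1226, 0.1385, 0], [0, 0, 0], 1], [[0.1226, 0.1385, 0], [0, 0, 0], 1], [[0.1226, 0.1385, 0], [0, 0, 0], 1], [[0.1226, 0.1385, 0], [0, 0, 0], 1], [[0.1226, 0.1385, 0], [0, 0, 0], 1], [[0.1226, 0.1385, 0], [0, 0, 0], 1], [[0.1226, 0.1385, 0], [0, 0, 0], 1]])

```text
clock: 12.77
eef_pos: [0.608, 0.0324, 0.2072]
tool_rot: [0.495, 0.869, -0.002, -0.003]
ft_force: [-0.1, 0.2, -0.2]
grip_width: 0.0851
grasp_force: 0.0
```

>>> apply_moves(steps=[[[0.1226, 0.1385, 0], [0, 0, 0], 1], [[0.1226, 0.1385, 0], [0, 0, 0], 1], [[0.1226, 0.1385, 0], [0, 0, 0], 1], [[0, 0, 0.15], [0, 0, 0], 1], [[0, 0, 0.15], [0, 0, 0], 1], [[0, 0, 0.15], [0, 0, 0], 1], [[0, 0, 0.15], [0, 0, 0], 1], [[0, 0, 0], [0, 0, 0], 1]])

```text
clock: 13.43
eef_pos: [0.6359, 0.1353, 0.0797]
tool_rot: [0.494, 0.869, -0.007, -0.008]
ft_force: [-1.8, -1.3, -1.2]
grip_width: 0.0854
grasp_force: 0.0
```

```bash
python3 -c "
from h import *
tilt();st(643.1,136.3,31,120.7)
p,d=save('top','top1')
boxes('top',d,[(238,160),(377,205)],0.045,0.065)
boxes('top',d,[(377,203)],0.1,0.12)
boxes('side',save('side','side1')[1],[(341,160)],0.1,0.12)
o=np.load('top0.npz')['d'];boxes('top',o,[(377,205)],0.045,0.065)
"
```

```text
tilt fix [-0.0062 -0.0025  0.    ]
psi after 120.7
t 13.43 p [635.9 135.3  79.7] psi 120.7 zax [-0.021 -0.003 -1.   ] F [-1.8 -1.3 -1.2] w 85.4 g 0.0 j [0.21 0.66 0.21 1.14 0.   1.24]
turn about z 0.0001 then shift [-0.0144  0.0336  0.2436]
(238, 160) 285 centre [655.4 114.7] size [60.5 40.8] longdir deg 29.2 z 0.0541
(377, 205) none [ 0.5096416  -0.2440032   0.10739721]
(377, 203) 841 centre [ 520.  -249.4] size [90.3 60.8] longdir deg 16.1 z 0.1098
(341, 160) none [ 0.56196937 -0.42371781  0.02149664]
(377, 205) 759 centre [ 516.8 -250.2] size [90.1 60.2] longdir deg 15.2 z 0.0548
```

>>> apply_moves(steps=[[[0, 0.01, 0.12], [0, 0, 0], 1], [[0, 0.005, 0.08], [0, 0, 0], 1], [[0, 0, 0.03], [0, 0, 0], 1], [[0, 0, 0], [0, 0, 0], 1], [[0, 0, 0], [0, 0, 0], 1], [[0, 0, 0], [0, 0, 0], 1], [[0, 0, 0], [0, 0, 0], 1], [[0, 0, 0], [0, 0, 0], 1]])

```text
clock: 14.2
eef_pos: [0.6459, 0.1382, 0.0454]
tool_rot: [0.495, 0.869, 0.0, -0.001]
ft_force: [-0.1, -0.2, -0.4]
grip_width: 0.0855
grasp_force: 0.0
```

```bash
python3 -c "
from h import *
tilt();st(643.1,136.3,31,120.7)
"
```

```text
tilt fix [-0.     -0.0004  0.    ]
psi after 120.7
t 14.2 p [645.9 138.2  45.4] psi 120.7 zax [-0.001  0.001 -1.   ] F [-0.1 -0.2 -0.4] w 85.5 g 0.0 j [0.21 0.7  0.18 1.06 0.   1.25]
turn about z -0.0 then shift [-0.001  -0.0169  0.072 ]
```

>>> apply_moves(steps=[[[0, -0.017, 0.067], [0, 0, 0], 1], [[0, 0, 0], [0, 0, 0], 1], [[0, 0, 0], [0, 0, 0], 0], [[0, 0, 0], [0, 0, 0], 0], [[0, 0, 0], [0, 0, 0], 0], [[0, 0, 0], [0, 0, 0], 0], [[0, 0, 0], [0, 0, 0], 0], [[0, 0, 0], [0, 0, 0], 0]])

```text
clock: 14.87
eef_pos: [0.6427, 0.1365, 0.0314]
tool_rot: [0.495, 0.869, -0.0, -0.001]
ft_force: [0.4, 0.1, 2.9]
grip_width: 0.0595
grasp_force: 66.5
```

```bash
python3 -c "
from h import *
tilt();st(519.5,-249.8,141,120.7)
"
```

```text
tilt fix [-0.0003 -0.0005  0.    ]
psi after 120.7
t 14.87 p [642.7 136.5  31.4] psi 120.7 zax [-0.002  0.001 -1.   ] F [0.4 0.1 2.9] w 59.5 g 66.5 j [0.21 0.7  0.16 1.02 0.   1.24]
turn about z 0.0 then shift [-1.3461 -1.5158 -0.5481]
```

>>> apply_moves(steps=[[[0, 0, -0.1], [0, 0, 0], 0], [[0, 0, -0.175], [0, 0, 0], 0], [[0, 0, -0.175], [0, 0, 0], 0], [[0, 0, -0.175], [0, 0, 0], 0], [[0, 0, -0.17], [0, 0, 0], 0], [[-0.1224, -0.1378, 0], [0, 0, 0], 0], [[-0.1224, -0.1378, 0], [0, 0, 0], 0], [[-0.1224, -0.1378, 0], [0, 0, 0], 0]])

```text
clock: 15.53
eef_pos: [0.6084, 0.0305, 0.1895]
tool_rot: [0.494, 0.87, -0.001, -0.001]
ft_force: [0.4, -0.8, -3.7]
grip_width: 0.0594
grasp_force: 66.3
```

>>> apply_moves(steps=[[[-0.1224, -0.1378, 0], [0, 0, 0], 0], [[-0.1224, -0.1378, 0], [0, 0, 0], 0], [[-0.1224, -0.1378, 0], [0, 0, 0], 0], [[-0.1224, -0.1378, 0], [0, 0, 0], 0], [[-0.1224, -0.1378, 0], [0, 0, 0], 0], [[-0.1224, -0.1378, 0], [0, 0, 0], 0], [[-0.1224, -0.1378, 0], [0, 0, 0], 0], [[-0.1224, -0.1378, 0], [0, 0, 0], 0]])

```text
clock: 16.2
eef_pos: [0.5179, -0.2513, 0.1887]
tool_rot: [0.495, 0.869, -0.0, -0.002]
ft_force: [0.5, 1.2, -2.7]
grip_width: 0.0591
grasp_force: 66.3
```

>>> apply_moves(steps=[[[0, 0, 0], [0, 0, 0.0365], 0], [[0, 0, 0], [0, 0, 0.0365], 0], [[0, 0, 0], [0, 0, 0.0365], 0], [[0, 0, 0], [0, 0, 0.0365], 0], [[0, 0, 0], [0, 0, 0.0365], 0], [[0, 0, 0], [0, 0, 0.0365], 0], [[0, 0, 0], [0, 0, 0.0365], 0], [[0, 0, 0], [0, 0, 0.0365], 0]])

```text
clock: 16.87
eef_pos: [0.5187, -0.2498, 0.1885]
tool_rot: [0.83, 0.558, -0.002, -0.002]
ft_force: [-0.2, 1.0, -3.3]
grip_width: 0.0597
grasp_force: 66.2
```

>>> apply_moves(steps=[[[0, 0, 0], [0, 0, 0.0365], 0], [[0, 0, 0], [0, 0, 0.0365], 0], [[0, 0, 0], [0, 0, 0.0365], 0], [[0, 0, 0], [0, 0, 0.0365], 0], [[0, 0, 0], [0, 0, 0.0365], 0], [[0, 0, 0], [0, 0, 0.0365], 0], [[0, 0, 0], [0, 0, 0.0365], 0], [[0, 0, 0], [0, 0, 0.0365], 0]])

```text
clock: 17.53
eef_pos: [0.5187, -0.2497, 0.1886]
tool_rot: [0.991, 0.133, -0.002, -0.001]
ft_force: [0.4, 0.1, -3.4]
grip_width: 0.0595
grasp_force: 66.2
```

>>> apply_moves(steps=[[[0, 0, 0.08], [0, 0, 0], 0], [[0, 0, 0.06], [0, 0, 0], 0], [[0, 0, 0], [0, 0, 0], 0], [[0, 0, 0], [0, 0, 0], 0], [[0, 0, 0], [0, 0, 0], 0], [[0, 0, 0], [0, 0, 0], 0], [[0, 0, 0], [0, 0, 0], 0], [[0, 0, 0], [0, 0, 0], 0]])

```text
clock: 18.2
eef_pos: [0.5197, -0.2502, 0.1624]
tool_rot: [0.991, 0.136, -0.001, -0.0]
ft_force: [-0.5, -0.4, -3.6]
grip_width: 0.059
grasp_force: 66.4
```

```bash
python3 -c "
from h import *
tilt();st(519,-249.8,142.5,15.7)
"
```

```text
tilt fix [-0.0002  0.0006  0.    ]
psi after 15.6
t 18.2 p [ 519.7 -250.2  162.4] psi 15.6 zax [-0.002  0.    -1.   ] F [-0.5 -0.4 -3.6] w 59.0 g 66.4 j [-0.45  0.44  0.06  1.2  -0.    2.42]
turn about z -0.0007 then shift [-0.0027 -0.003   0.0993]
```

>>> apply_moves(steps=[[[0, 0, 0.05], [0, 0, 0], 0], [[0, 0, 0.04], [0, 0, 0], 0], [[0, 0, 0.012], [0, 0, 0], 0], [[0, 0, 0], [0, 0, 0], 0], [[0, 0, 0], [0, 0, 0], 0], [[0, 0, 0], [0, 0, 0], 1], [[0, 0, 0], [0, 0, 0], 1], [[0, 0, 0], [0, 0, 0], 1]])

```text
clock: 18.87
eef_pos: [0.5193, -0.2501, 0.1411]
tool_rot: [0.991, 0.136, -0.001, -0.0]
ft_force: [1.5, 0.4, 0.5]
grip_width: 0.0858
grasp_force: 0.0
```

>>> apply_moves(steps=[[[0, 0, 0], [0, 0, 0], 1], [[0, 0, 0], [0, 0, 0], 1], [[0, 0, -0.08], [0, 0, 0], 1], [[0, 0, -0.15], [0, 0, 0], 1], [[0, 0, -0.17], [0, 0, 0], 1], [[0, 0, -0.15], [0, 0, 0], 1], [[0, 0, -0.05], [0, 0, 0], 1], [[0, 0, 0], [0, 0, 0], 1]])

```text
clock: 19.53
eef_pos: [0.5213, -0.2509, 0.2651]
tool_rot: [0.991, 0.136, 0.002, 0.002]
ft_force: [1.2, -0.4, -0.8]
grip_width: 0.0852
grasp_force: 0.0
```

```bash
python3 -c "
from h import *
tilt()
p,d=save('side','side2');W=cloud('side',d)
# column faces in side view: horizontal rect per z band
m=(abs(W[...,0]-.52)<.09)&(abs(W[...,1]+.25)<.09)
for a,b in((.158,.172),(.12,.155),(.065,.1),(.01,.045)):
    q=W[m&(W[...,2]>a)&(W[...,2]<b)]; r=cv2.minAreaRect((q[:,:2]*1000).astype(np.float32)); print(a,len(q),np.round(r[0],1),np.round(r[1],1),r[2], np.round(np.median(q,0)*1000,1))
save('top','top2')
st(552,180,180,122.2)
cv2.imwrite('pics/s2.png',cv2.resize(p[60:220,240:440,::-1],None,fx=3,fy=3))
"
```

```text
tilt fix [ 0.0012 -0.0009  0.    ]
psi after 15.6
0.158 501 [ 519.6 -248. ] [91.2 68.4] 17.378355026245117 [ 518.7 -243.9  164.4]
0.12 369 [ 512.1 -220.8] [89.3 12.4] 15.095492362976074 [ 512.  -220.4  138.2]
0.065 342 [ 511.4 -220.5] [89.3 10.6] 16.177427291870117 [ 511.9 -220.4   82.6]
0.01 314 [ 508.3 -221.8] [89.4 11.6] 16.30497169494629 [ 507.1 -221.6   28. ]
t 19.63 p [ 519.4 -250.1  260.5] psi 15.6 zax [-0.003  0.001 -1.   ] F [ 0.1 -0.2 -1.1] w 85.4 g 0.0 j [-0.45  0.39  0.25  1.43 -0.    2.42]
turn about z -0.5923 then shift [1.7328 1.2835 0.4027]
```

View pics/s2.png

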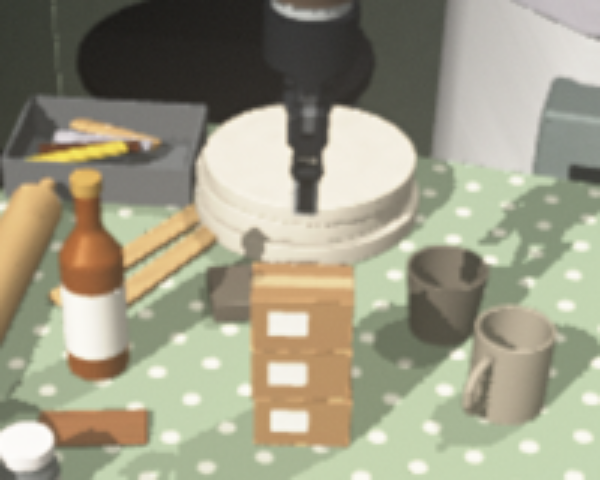

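The close view shows one straight column of three, with all edges flush. Next is the knob.

>>> apply_moves(steps=[[[0, 0, 0], [0, 0, -0.037], 1], [[0, 0, 0], [0, 0, -0.037], 1], [[0, 0, 0], [0, 0, -0.037], 1], [[0, 0, 0], [0, 0, -0.037], 1], [[0, 0, 0], [0, 0, -0.037], 1], [[0, 0, 0], [0, 0, -0.037], 1], [[0, 0, 0], [0, 0, -0.037], 1], [[0, 0, 0], [0, 0, -0.037], 1]])

```text
clock: 20.3
eef_pos: [0.5184, -0.2496, 0.2582]
tool_rot: [0.823, 0.568, -0.002, -0.003]
ft_force: [-0.0, -0.5, 0.3]
grip_width: 0.0853
grasp_force: 0.0
```

>>> apply_moves(steps=[[[0, 0, 0], [0, 0, -0.037], 1], [[0, 0, 0], [0, 0, -0.037], 1], [[0, 0, 0], [0, 0, -0.037], 1], [[0, 0, 0], [0, 0, -0.037], 1], [[0, 0, 0], [0, 0, -0.037], 1], [[0, 0, 0], [0, 0, -0.037], 1], [[0, 0, 0], [0, 0, -0.037], 1], [[0, 0, 0], [0, 0, -0.037], 1]])

```text
clock: 20.97
eef_pos: [0.5184, -0.2495, 0.2581]
tool_rot: [0.481, 0.877, -0.001, -0.004]
ft_force: [-0.5, 0.8, 0.1]
grip_width: 0.0851
grasp_force: 0.0
```

>>> apply_moves(steps=[[[0.1444, 0.107, 0], [0, 0, 0], 1], [[0.1444, 0.107, 0], [0, 0, 0], 1], [[0.1444, 0.107, 0], [0, 0, 0], 1], [[0.1444, 0.107, 0], [0, 0, 0], 1], [[0.1444, 0.107, 0], [0, 0, 0], 1], [[0.1444, 0.107, 0], [0, 0, 0], 1], [[0.1444, 0.107, 0], [0, 0, 0], 1], [[0.1444, 0.107, 0], [0, 0, 0], 1]])

```text
clock: 21.63
eef_pos: [0.5402, 0.0382, 0.2586]
tool_rot: [0.484, 0.875, -0.002, -0.004]
ft_force: [1.0, 0.2, -0.1]
grip_width: 0.0855
grasp_force: 0.0
```

>>> apply_moves(steps=[[[0.1444, 0.107, 0], [0, 0, 0], 1], [[0.1444, 0.107, 0], [0, 0, 0], 1], [[0.1444, 0.107, 0], [0, 0, 0], 1], [[0.1444, 0.107, 0], [0, 0, 0], 1], [[0, 0, 0], [0, 0, 0], 1], [[0, 0, 0], [0, 0, 0], 1], [[0, 0, 0], [0, 0, 0], 1], [[0, 0, 0], [0, 0, 0], 1]])

```text
clock: 22.3
eef_pos: [0.5521, 0.1787, 0.2601]
tool_rot: [0.484, 0.875, -0.002, -0.002]
ft_force: [0.1, -0.3, 0.6]
grip_width: 0.0855
grasp_force: 0.0
```

```bash
python3 -c "
from h import *
tilt()
from h import cloud
D=np.load('top2.npz');W=cloud('top',D['d'])*1000
# crate yaw from top frame (z 135..152), long front strip
a=np.radians(32.2)
for dn in (0,):
    ex=np.array([-np.sin(a),np.cos(a)]);ey=-np.array([np.cos(a),np.sin(a)]);O=np.array([491.7,194.7])
    C=np.stack([(W[...,:2]-O)@ex,(W[...,:2]-O)@ey,W[...,2]],-1)
# inner/outer edge of the crate front and back: top edge outline points
    m=(C[...,2]>138)&(C[...,2]<154)&(abs(C[...,1])<165)&(C[...,0]>-25)&(C[...,0]<300)
    q=C[m]
    for y in range(-150,151,25):
        s=q[abs(q[:,1]-y)<8]; s=s[s[:,0]<40]; b=q[(abs(q[:,1]-y)<8)&(q[:,0]>200)]
        print(y,len(s),np.round([s[:,0].min(),s[:,0].max()],1) if len(s) else '', np.round(b[:,0].max(),1) if len(b) else '')
k=(C[...,2]>108)&(C[...,2]<132)&(C[...,0]<-31)&(C[...,0]>-75)&(abs(C[...,1]+46)<25)
q=C[k];print('knob crate',len(q),q.min(0),q.max(0),np.median(q,0),'world',np.median(W[k],0))
st(552,180,116,122.2)
"
```

```text
tilt fix [-0.0016 -0.0008  0.    ]
psi after 122.1
-150 92 [ 0.1 39.4] 271.3
-125 121 [-24.3  35.2] 273.7
-100 48 [-0.7 16.9] 271.7
-75 51 [-0.8 17.7] 270.9
-50 50 [-0.9 17.4] 270.7
-25 49 [-1.2 17.3] 271.3
0 49 [-0.6 17. ] 271.1
25 52 [-1.3 17.3] 270.9
50 53 [-1.6 17.1] 270.6
75 53 [-3.5 17.3] 271.3
100 46 [-1.2 16.1] 271.5
125 101 [-2.2 35.4] 270.5
150 111 [-1.  39.5] 270.1
knob crate 79 [-58.74854953 -53.37173974 110.62504096] [-31.1257729  -35.75796565 127.91133149] [-45.90984865 -43.69115752 122.25380694] world [553.75940823 179.74393226 122.25380694]
t 22.3 p [552.1 178.7 260.1] psi 122.1 zax [-0.006 -0.001 -1.   ] F [ 0.1 -0.3  0.6] w 85.5 g 0.0 j [0.31 0.4  0.26 1.44 0.   1.32]
turn about z -0.0008 then shift [0.0059 0.0029 0.7204]
```

>>> apply_moves(steps=[[[0.003, 0.009, 0.15], [0, 0, 0], 1], [[0, 0, 0.17], [0, 0, 0], 1], [[0, 0, 0.17], [0, 0, 0], 1], [[0, 0, 0.15], [0, 0, 0], 1], [[0, 0, 0.08], [0, 0, 0], 1], [[0, 0, 0], [0, 0, 0], 1], [[0, 0, 0], [0, 0, 0], 1], [[0, 0, 0], [0, 0, 0], 1]])

```text
clock: 22.97
eef_pos: [0.5546, 0.1808, 0.1189]
tool_rot: [0.484, 0.875, 0.0, -0.001]
ft_force: [0.0, 1.0, 0.7]
grip_width: 0.0849
grasp_force: 0.0
```

```bash
python3 -c "
from h import *
tilt();st(553.4,180.3,115,122.2)
"
```

```text
tilt fix [ 0.     -0.0005  0.    ]
psi after 122.0
t 22.97 p [554.6 180.8 118.9] psi 122.0 zax [-0.001  0.001 -1.   ] F [0.  1.  0.7] w 84.9 g 0.0 j [0.31 0.49 0.02 1.1  0.   1.33]
turn about z -0.0008 then shift [ 0.0009 -0.0064  0.0197]
```

Now correct, then close on the knob.

>>> apply_moves(steps=[[[0, -0.006, 0.019], [0, 0, 0], 1], [[0, 0, 0], [0, 0, 0], 1], [[0, 0, 0], [0, 0, 0], 1], [[0, 0, 0], [0, 0, 0], 0.2], [[0, 0, 0], [0, 0, 0], 0], [[0, 0, 0], [0, 0, 0], 0], [[0, 0, 0], [0, 0, 0], 0], [[0, 0, 0], [0, 0, 0], 0]])

```text
clock: 23.63
eef_pos: [0.5524, 0.1809, 0.1136]
tool_rot: [0.484, 0.875, -0.0, -0.001]
ft_force: [0.1, -0.1, -0.5]
grip_width: 0.0253
grasp_force: 0.0
```

```bash
python3 -c "
from h import *
st(553.4,180.3,123,122.2)
"
```

```text
t 23.63 p [552.4 180.9 113.6] psi 122.1 zax [-0.003  0.001 -1.   ] F [ 0.1 -0.1 -0.5] w 25.3 g 0.0 j [0.32 0.49 0.01 1.09 0.   1.33]
turn about z -0.0003 then shift [-0.0053  0.0025 -0.047 ]
```

>>> apply_moves(steps=[[[0, 0, 0], [0, 0, 0], 0], [[0, 0, 0], [0, 0, 0], 0], [[0, 0, 0], [0, 0, 0], 0], [[0, 0, 0], [0, 0, 0], 0], [[0, 0, 0], [0, 0, 0], 0], [[0, 0, 0], [0, 0, 0], 0], [[0, 0, 0], [0, 0, 0], 0], [[0, 0, 0], [0, 0, 0], 0]])

```text
clock: 24.3
eef_pos: [0.5524, 0.1809, 0.1137]
tool_rot: [0.484, 0.875, -0.0, -0.001]
ft_force: [-0.5, -0.5, 2.4]
grip_width: 0.0161
grasp_force: 58.4
```

```bash
python3 -c "
from h import *
st(553.4,180.3,123,122.2)
"
```

```text
t 24.3 p [552.4 180.9 113.7] psi 122.1 zax [-0.003  0.001 -1.   ] F [-0.5 -0.5  2.4] w 16.1 g 58.4 j [0.32 0.49 0.01 1.09 0.   1.33]
turn about z -0.0003 then shift [-0.0053  0.0023 -0.0463]
```

>>> apply_moves(steps=[[[0, 0, -0.01], [0, 0, 0], 0], [[0, 0, -0.01], [0, 0, 0], 0], [[0, 0, -0.01], [0, 0, 0], 0], [[0, 0, -0.01], [0, 0, 0], 0], [[0, 0, 0], [0, 0, 0], 0], [[0, 0, 0], [0, 0, 0], 0], [[0, 0, 0], [0, 0, 0], 0], [[0, 0, 0], [0, 0, 0], 0]])

```text
clock: 24.97
eef_pos: [0.5521, 0.1807, 0.1218]
tool_rot: [0.484, 0.875, -0.001, -0.002]
ft_force: [-1.4, 0.9, -0.8]
grip_width: 0.0163
grasp_force: 58.5
```

```bash
python3 -c "
from h import *
st(553.4,180.3,123,122.2)
p,d=save('top','top3')
cv2.imwrite('pics/t3.png',cv2.resize(p[145:215,165:255,::-1],None,fx=7,fy=7,interpolation=2))
p,d=save('side','side3')
cv2.imwrite('pics/s3.png',cv2.resize(p[230:340,210:330,::-1],None,fx=5,fy=5,interpolation=2))
"
```

```text
t 24.97 p [552.1 180.7 121.8] psi 122.1 zax [-0.004  0.    -1.   ] F [-1.4  0.9 -0.8] w 16.3 g 58.5 j [0.32 0.48 0.02 1.11 0.   1.33]
turn about z -0.0003 then shift [-0.0053  0.0042 -0.0062]
```

View pics/t3.png

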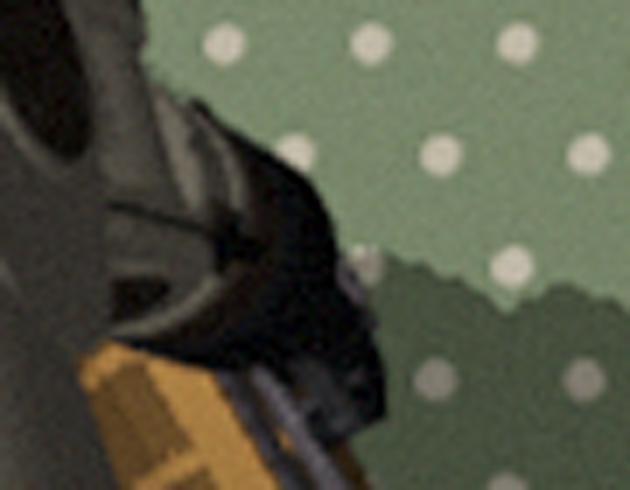

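View pics/s3.png

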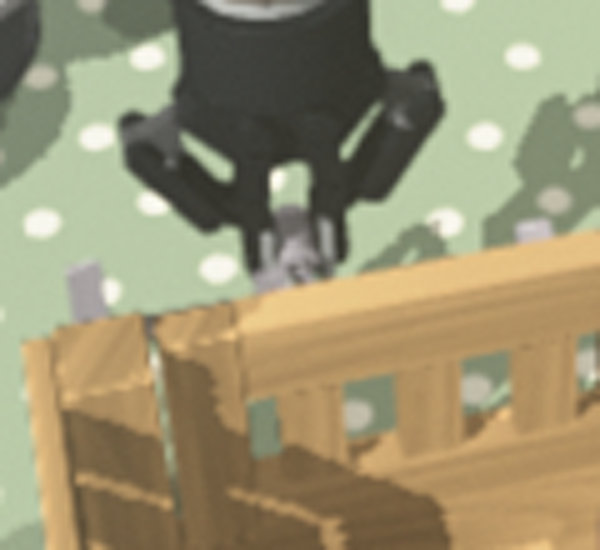

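The top view shows the gripper centred over the knob. The side view shows the knob between the fingers at about (268,277) in the full image. I'll do a short trial pull along tool -y and check the force.

>>> apply_moves(steps=[[[0, -0.009, 0], [0, 0, 0], 0], [[0, -0.009, 0], [0, 0, 0], 0], [[0, -0.009, 0], [0, 0, 0], 0], [[0, -0.008, 0], [0, 0, 0], 0], [[0, 0, 0], [0, 0, 0], 0], [[0, 0, 0], [0, 0, 0], 0], [[0, 0, 0], [0, 0, 0], 0], [[0, 0, 0], [0, 0, 0], 0]])

```text
clock: 25.73
eef_pos: [0.5463, 0.177, 0.1216]
tool_rot: [0.484, 0.875, -0.001, -0.002]
ft_force: [0.0, -0.1, -0.3]
grip_width: 0.0161
grasp_force: 58.6
```

```bash
python3 -c "
from h import *
st(521.5,160.8,122,122.1)
F=bot.get_obs()['ft_force'];print('F along crate y',F[:2]@[-.846,-.533])
"
```

```text
t 25.73 p [546.3 177.  121.6] psi 122.1 zax [-0.003  0.    -1.   ] F [ 0.  -0.1 -0.3] w 16.1 g 58.6 j [ 0.31  0.47 -0.    1.1   0.    1.32]
turn about z 0.0002 then shift [-0.0027 -0.1483 -0.0019]
F along crate y 0.03476625663616779
```

>>> apply_moves(steps=[[[0, -0.009, 0], [0, 0, 0], 0], [[0, -0.009, 0], [0, 0, 0], 0], [[0, 0, 0], [0, 0, 0], 0], [[0, 0, 0], [0, 0, 0], 0], [[0, 0, 0], [0, 0, 0], 0], [[0, 0, 0], [0, 0, 0], 0], [[0, 0, 0], [0, 0, 0], 0], [[0, 0, 0], [0, 0, 0], 0]])

```text
clock: 26.4
eef_pos: [0.5433, 0.1751, 0.1215]
tool_rot: [0.484, 0.875, -0.001, -0.002]
ft_force: [0.0, 0.9, -1.3]
grip_width: 0.0162
grasp_force: 58.6
```

>>> apply_moves(steps=[[[0, -0.02, 0], [0, 0, 0], 0], [[0, -0.025, 0], [0, 0, 0], 0], [[0, -0.025, 0], [0, 0, 0], 0], [[0, -0.025, 0], [0, 0, 0], 0], [[0, -0.025, 0], [0, 0, 0], 0], [[0, -0.015, 0], [0, 0, 0], 0], [[0, 0, 0], [0, 0, 0], 0], [[0, 0, 0], [0, 0, 0], 0]])

```text
clock: 27.07
eef_pos: [0.5195, 0.1601, 0.1215]
tool_rot: [0.484, 0.875, -0.002, -0.002]
ft_force: [-0.7, -1.2, -1.9]
grip_width: 0.0163
grasp_force: 58.7
```

```bash
python3 -c "
from h import *
st()
p,d=save('side','side4')
cv2.imwrite('pics/s4.png',cv2.resize(p[230:340,210:330,::-1],None,fx=5,fy=5,interpolation=2))
"
```

```text
t 27.07 p [519.5 160.1 121.5] psi 122.1 zax [-0.005 -0.001 -1.   ] F [-0.7 -1.2 -1.9] w 16.3 g 58.7 j [ 0.3   0.42 -0.09  1.07  0.    1.31]
```

View pics/s4.png

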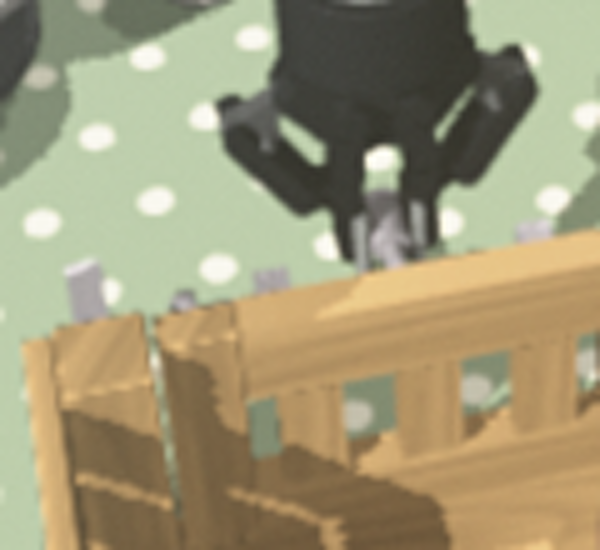

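The bolt's end at full-image (247,290) is well clear of the keeper at (227,287), so I can swing the gate about its hinge.

>>> apply_moves(steps=[[[-0.016, -0.0058, 0], [0, 0, 0.009], 0], [[-0.016, -0.0058, 0], [0, 0, 0.009], 0], [[-0.016, -0.0058, 0], [0, 0, 0.009], 0], [[-0.016, -0.0058, 0], [0, 0, 0.009], 0], [[-0.016, -0.0058, 0], [0, 0, 0.009], 0], [[-0.016, -0.0058, 0], [0, 0, 0.009], 0], [[-0.016, -0.0058, 0], [0, 0, 0.009], 0], [[-0.016, -0.0058, 0], [0, 0, 0.009], 0]])

```text
clock: 27.78
eef_pos: [0.5237, 0.1335, 0.1216]
tool_rot: [0.581, 0.814, -0.001, -0.002]
ft_force: [-2.2, 1.0, -3.1]
grip_width: 0.0162
grasp_force: 58.7
```

```bash
python3 -c "
from h import *
st()"
```

```text
t 27.78 p [523.7 133.5 121.6] psi 109.0 zax [-0.003  0.001 -1.   ] F [-2.2  1.  -3.1] w 16.2 g 58.7 j [ 0.25  0.41 -0.1   1.06  0.    1.49]
```

Forces are as expected for the spring alone, so I'll finish the swing.

>>> apply_moves(steps=[[[-0.016, -0.0058, 0], [0, 0, 0.009], 0], [[-0.016, -0.0058, 0], [0, 0, 0.009], 0], [[-0.016, -0.0058, 0], [0, 0, 0.009], 0], [[-0.016, -0.0058, 0], [0, 0, 0.009], 0], [[-0.016, -0.0058, 0], [0, 0, 0.009], 0], [[-0.016, -0.0058, 0], [0, 0, 0.009], 0], [[-0.016, -0.0058, 0], [0, 0, 0.009], 0], [[-0.016, -0.0058, 0], [0, 0, 0.009], 0]])

```text
clock: 28.45
eef_pos: [0.5209, 0.1065, 0.1218]
tool_rot: [0.669, 0.744, -0.001, -0.001]
ft_force: [-0.9, 0.7, -2.7]
grip_width: 0.0159
grasp_force: 58.8
```

>>> apply_moves(steps=[[[0, 0, 0], [0, 0, 0], 0], [[0, 0, 0], [0, 0, 0], 0], [[0, 0, 0], [0, 0, 0], 0], [[0, 0, 0], [0, 0, 0], 0], [[0, 0, 0], [0, 0, 0], 0], [[0, 0, 0], [0, 0, 0], 0], [[0, 0, 0], [0, 0, 0], 0], [[0, 0, 0], [0, 0, 0], 0]])

```text
clock: 29.12
eef_pos: [0.5209, 0.1069, 0.1218]
tool_rot: [0.668, 0.744, -0.001, -0.001]
ft_force: [0.6, -0.3, -2.4]
grip_width: 0.0161
grasp_force: 58.9
```

```bash
python3 -c "
from h import *
st()
p,d=save('top','top5'); W=cloud('top',d)*1000
a=np.radians(32.2);ex=np.array([-np.sin(a),np.cos(a)]);ey=-np.array([np.cos(a),np.sin(a)]);O=np.array([491.7,194.7])
C=np.stack([(W[...,:2]-O)@ex,(W[...,:2]-O)@ey,W[...,2]],-1)
q=C[(C[...,2]>138)&(C[...,2]<152)&(C[...,0]>-130)&(C[...,0]<-20)&(C[...,1]>-120)&(C[...,1]<100)]
print(len(q)); 
if len(q)>20: print(cv2.minAreaRect(q[:,:2].astype(np.float32)),q[q[:,1].argmin()])
boxes('top',d,[(380,200)],0.155,0.175)
for s in ('side',):
    save(s,'side5')
cv2.imwrite('pics/t5.png',p[100:300,120:460,::-1].repeat(2,0).repeat(2,1))
"
```

```text
t 29.12 p [520.9 106.9 121.8] psi 96.2 zax [-0.002  0.    -1.   ] F [ 0.6 -0.3 -2.4] w 16.1 g 58.9 j [ 0.2   0.39 -0.13  1.06  0.    1.66]
49
((-51.52812194824219, 40.16114807128906), (74.9519271850586, 30.94808578491211), 16.959367752075195) [-38.8948713   27.83614697 142.59830597]
(380, 200) 943 centre [ 520.6 -249.7] size [90.3 60.4] longdir deg 15.1 z 0.1647
```

View pics/t5.png

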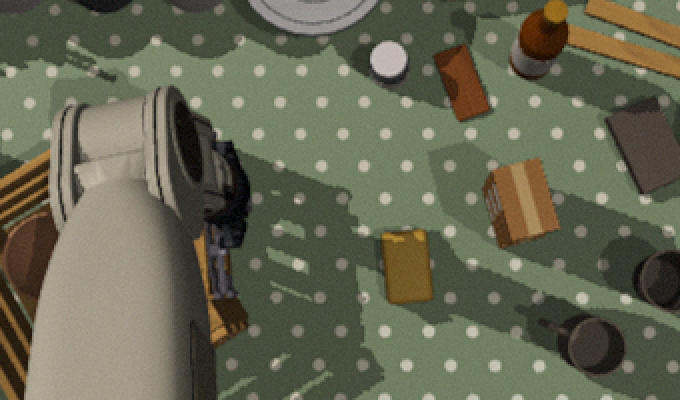

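View pics/side5.png

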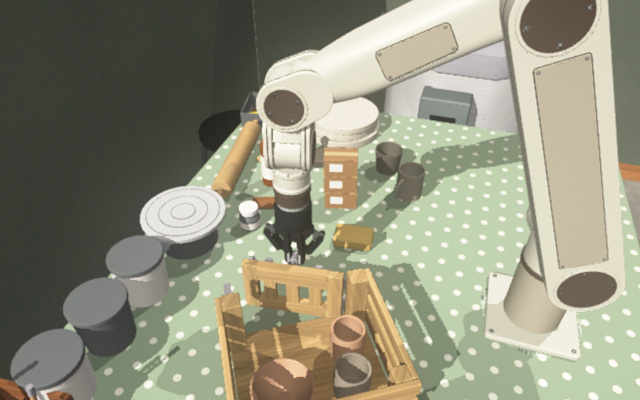

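The side view shows the gate open at (245,262) to (340,320), held by the knob at (293,255). The column is intact and the bystanders haven't moved.

```bash
python3 -c "
from workcell import bot
print(bot.job_done())"
```

```text
the job is handed in; nothing more can be done
None
```

I handed the job in at about 29 s. The two cartons are stacked on the third in a straight column, within about 4 mm. The bolt is drawn about 38 mm with no sign of it hooking on the keeper. The gate is held about 0.45 rad open by the knob (roughly 9.4 cm at its free edge, going by how far the tool turned). No verdict came back.

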